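# Change over the battery charging cradle

## Task

Take the charged battery pack (blue marks) out of the charging cradle and stand it upright in the blue tray; after that, stand every pack with red marks in the cradle, upright with its long side across the lane, one to a bay with no empty bay from the end wall on, and have the orange stop lifted along the rail and dropped fully into the notch just past the last pack. When all that is so, twist the red start knob clockwise to its stop and let it spring back. Leave the other things on the table where they are.

Things in the scene. Friction and masses are not known exactly. Their poses are not given: they have to be found in the camera images.
- cradle: fixed charging cradle (mm): a lane along its own y, 5 bays of 50 from the end wall. Origin on the table under the lane's centre line, z up. Lane floor at z = 8, between front lip x = -35 (top z = 20) and rail x = 40; end wall's inner face y = -125 (top z = 48). Notched rail x = 40 to 64, tooth tops z = 34, notches 1 to 5 (16 wide) at y = -72, -22, 28, 78, 128: notch k is just past bay k.
- stop_run (a joint): position in m of the orange stop along the rail, growing with the cradle's +y: 0 in notch 1, then 0.05, 0.10, 0.15, 0.20 in notches 2 to 5 (range -0.004 to 0.204). It starts in notch 1. Moves easily (under 2 N) once the tab is lifted.
- stop_tab (a joint): lift in m of the stop's tab: 0 fully down in a notch, about 0.014 when it merely rests on a tooth, at most 0.045. More than 0.014 clears the teeth; 0.02 to 0.03 is comfortable. Falls by its own weight (0.15 kg). Its tooth is 11 mm wide in the 16 mm notch.
- stop_grip (a point): point in the orange upright grip of the stop tab (axes as the cradle's): grip 22 (x) x 16 (y) mm, from 40 below to 10 above this point, which is at z = 78, x = 52 in the cradle when seated. Pinch it across its 16 (y). From it an arm and a blade 6 thick cross the lane (x = -27 to 43, z = 12 to 46 when seated). A guide post 6 x 12, up to z = 70, stands 26 behind it.
- bay1 (a point): centre of bay 1 on the lane floor of the cradle, 25 from the end wall
- bay2 (a point): centre of bay 2 on the lane floor of the cradle, 75 from the end wall
- bay3 (a point): centre of bay 3 on the lane floor of the cradle, 125 from the end wall
- bay4 (a point): centre of bay 4 on the lane floor of the cradle, 175 from the end wall
- bay5 (a point): centre of bay 5 on the lane floor of the cradle, 225 from the end wall
- pack1: battery pack to be charged (red marks): lime base 60 (x) x 38 (y) x 34 (z) mm, on it a black stem 32 (x) x 28 (y), 26 high above the base, with a red lamp plate on top (61 in all); 0.2 to 0.45 kg, same under a half turn. Starts upright on the table. Grip it by the stem across its 32 (x). Origin: centre of its underside, z up. May be absent.
- pack2: battery pack to be charged (red marks): lime base 60 (x) x 38 (y) x 34 (z) mm, on it a black stem 32 (x) x 28 (y), 26 high above the base, with a red lamp plate on top (61 in all); 0.2 to 0.45 kg, same under a half turn. Starts upright on the table. Grip it by the stem across its 32 (x). Origin: centre of its underside, z up. May be absent.
- pack3: battery pack to be charged (red marks): lime base 60 (x) x 38 (y) x 34 (z) mm, on it a black stem 32 (x) x 28 (y), 26 high above the base, with a red lamp plate on top (61 in all); 0.2 to 0.45 kg, same under a half turn. Starts upright on the table. Grip it by the stem across its 32 (x). Origin: centre of its underside, z up. May be absent.
- pack4: battery pack to be charged (red marks): lime base 60 (x) x 38 (y) x 34 (z) mm, on it a black stem 32 (x) x 28 (y), 26 high above the base, with a red lamp plate on top (61 in all); 0.2 to 0.45 kg, same under a half turn. Starts upright on the table. Grip it by the stem across its 32 (x). Origin: centre of its underside, z up. May be absent.
- pack5: battery pack to be charged (red marks): lime base 60 (x) x 38 (y) x 34 (z) mm, on it a black stem 32 (x) x 28 (y), 26 high above the base, with a red lamp plate on top (61 in all); 0.2 to 0.45 kg, same under a half turn. Starts upright on the table. Grip it by the stem across its 32 (x). Origin: centre of its underside, z up. May be absent.
- charged_pack: the charged battery pack (blue marks and blue lamp plate, otherwise the same shape and size as the packs still to be charged). Starts in bay 1 of the cradle, long side across the lane. Origin: centre of its underside, z up.
- tray_in (a point): centre of the inner floor (4 above the table) of the fixed blue tray for charged packs, inside 122 (x) x 102 (y), rim 30 above the table; axes turn with the tray
- start_knob (a joint): turn in rad of the red spring-return start knob: 0 at rest, grows clockwise seen from above, hard stop at 1.3. A spring (0.02 N m at rest, 0.14 N m at the stop) returns it to 0 when let go.
- knob_grip (a point): on the knob's upright axis, in its red bar grip of 44 (x) x 14 (y) x 34 high, 10 below the bar's top; x axis along the bar, turns with the knob. It is 86 above the table, on a grey unit 115 x 95, 50 high.
- tape_roll: yellow tape roll lying flat, 72 across, 24 high, leave alone; origin under its centre
- sanitiser: white bottle, 56 across, 150 high, leave alone; origin under its centre
- mug: white mug, 76 across, 85 high, leave alone; origin under its centre
- screwdriver: screwdriver 180 long lying on the table, leave alone; x along it
- adapter: black power adapter 75 x 45 x 30, leave alone; origin under its centre
- drive: aluminium drive case 80 x 115 x 16, leave alone; origin under its centre
Not all that is in view belongs to the job. What is shaped like the pack4 but pink is not meant.

How it is judged (in metres and radians):
On the way, in this order (a step that is already met when the one before it is completed fails the run):
1. the charged pack stands in the tray (horizontal distance between charged_pack and tray_in below 0.05 m and z of charged_pack in the frame of tray_in below 0.006 m and angle between charged_pack's own z axis and vertical below 0.15 rad and linear speed of charged_pack below 0.03 m/s), for 0.2 s.
2. every red-marked pack stands in a bay of its own, no bay between the end wall and the stop is empty, and the stop is fully down in the notch just past the last pack (((horizontal distance between pack1 and bay1 below 0.015 m and value of joint stop_run above -0.01 m) or (horizontal distance between pack1 and bay2 below 0.015 m and value of joint stop_run above 0.04 m) or (horizontal distance between pack1 and bay3 below 0.015 m and value of joint stop_run above 0.09 m) or (horizontal distance between pack1 and bay4 below 0.015 m and value of joint stop_run above 0.14 m) or (horizontal distance between pack1 and bay5 below 0.015 m and value of joint stop_run above 0.19 m)) and z of each of pack1, pack2, pack3, pack4, pack5 in the frame of cradle below 0.0125 m and angle between each of pack1, pack2, pack3, pack4, pack5's own z axis and vertical below 0.12 rad and angle between the x axis of each of pack1, pack2, pack3, pack4, pack5 and the x axis of cradle, either way round below 0.2 rad and linear speed of each of pack1, pack2, pack3, pack4, pack5 below 0.03 m/s and ((horizontal distance between pack2 and bay1 below 0.015 m and value of joint stop_run above -0.01 m) or (horizontal distance between pack2 and bay2 below 0.015 m and value of joint stop_run above 0.04 m) or (horizontal distance between pack2 and bay3 below 0.015 m and value of joint stop_run above 0.09 m) or (horizontal distance between pack2 and bay4 below 0.015 m and value of joint stop_run above 0.14 m) or (horizontal distance between pack2 and bay5 below 0.015 m and value of joint stop_run above 0.19 m)) and ((horizontal distance between pack3 and bay1 below 0.015 m and value of joint stop_run above -0.01 m) or (horizontal distance between pack3 and bay2 below 0.015 m and value of joint stop_run above 0.04 m) or (horizontal distance between pack3 and bay3 below 0.015 m and value of joint stop_run above 0.09 m) or (horizontal distance between pack3 and bay4 below 0.015 m and value of joint stop_run above 0.14 m) or (horizontal distance between pack3 and bay5 below 0.015 m and value of joint stop_run above 0.19 m)) and ((horizontal distance between pack4 and bay1 below 0.015 m and value of joint stop_run above -0.01 m) or (horizontal distance between pack4 and bay2 below 0.015 m and value of joint stop_run above 0.04 m) or (horizontal distance between pack4 and bay3 below 0.015 m and value of joint stop_run above 0.09 m) or (horizontal distance between pack4 and bay4 below 0.015 m and value of joint stop_run above 0.14 m) or (horizontal distance between pack4 and bay5 below 0.015 m and value of joint stop_run above 0.19 m)) and ((horizontal distance between pack5 and bay1 below 0.015 m and value of joint stop_run above -0.01 m) or (horizontal distance between pack5 and bay2 below 0.015 m and value of joint stop_run above 0.04 m) or (horizontal distance between pack5 and bay3 below 0.015 m and value of joint stop_run above 0.09 m) or (horizontal distance between pack5 and bay4 below 0.015 m and value of joint stop_run above 0.14 m) or (horizontal distance between pack5 and bay5 below 0.015 m and value of joint stop_run above 0.19 m)) and horizontal distance between any of pack1, pack2, pack3, pack4, pack5 and bay1 below 0.015 m and (horizontal distance between any of pack1, pack2, pack3, pack4, pack5 and bay2 below 0.015 m or value of joint stop_run below 0.02 m) and (horizontal distance between any of pack1, pack2, pack3, pack4, pack5 and bay3 below 0.015 m or value of joint stop_run below 0.07 m) and (horizontal distance between any of pack1, pack2, pack3, pack4, pack5 and bay4 below 0.015 m or value of joint stop_run below 0.12 m) and (horizontal distance between any of pack1, pack2, pack3, pack4, pack5 and bay5 below 0.015 m or value of joint stop_run below 0.17 m) and value of joint stop_tab below 0.004 m), for 0.2 s.
3. the start knob is twisted to its stop (value of joint start_knob above 1.15 rad), for 0.1 s.
At the end, for the whole second after the job is handed in: Charged pack upright inside the tray; each red-marked pack upright in its bay (15 mm of its centre, square within 0.2 rad), no bay before the stop empty; stop fully down (4 mm) in the notch just past the last pack; knob sprung back (under 0.12 rad); packs at rest (all of step 1 and all of step 2 and value of joint start_knob below 0.12 rad); the robot touches nothing.
It fails at once if another thing on the table is moved by more than 5 cm or knocked over (distance of any of tape_roll, sanitiser, mug, screwdriver, adapter, drive from where it was at the start of the episode above 0.05 m or angle between any of sanitiser, mug's own z axis and vertical above 0.6 rad).
Of pack1, pack2, pack3, pack4, pack5 only 3 to 5 are there at a start; the rules pass over those that are not, and their reading is None.
At some moment in a run one of pack1, pack2, pack3, pack4, pack5 may be knocked a few centimetres aside while the robot is not near it.
Once in a run the grip may slacken for a moment while it holds something.
It also fails if it takes over 210 s, if anything falls off the work surface, if the arm or the gripper's body presses on something with over 40 N, if the wrist force passes 120 N, or if a joint passes its speed limit or range.

## Robot

A 6-joint arm with a two-finger parallel gripper is mounted at the origin on the work surface. World frame = base frame: x ahead of the robot, y to its left, z up, the work surface at z = 0. Lengths are in mm, angles in rad, forces in N, time in s.
With the tool pointing down it reaches from about 375 to 925 mm from the base axis. Payload 5.7 kg.
Tool frame: the origin (TCP) lies at the very end of the fingers, on their centre line; the grasp point (between the pads) lies 19 mm behind it; z points along the fingers, y is the line along which they close (so a half turn about z gives the same grasp; the last joint's range is limited). The gripper opens to 88 mm and grips with 3 to 60 N. Pads are 20 mm wide; open, the fingers measure 115 mm over their backs; the gripper's body (75 mm by 178 mm) begins 61 mm behind the grasp point.
Start: joints at [1.172, 0.359, 1.51, -0, 1.272, -0.115], TCP at [167.996, 575.968, 222.623] pointing down, gripper open.
Joint ranges: [-2.97, 2.97], [-1.01, 2.36], [0.21, 2.38], [-0.96, 4.11], [0.2, 2.71], [-2.98, 2.98]. Speed limits (rad/s): [2.39, 2.39, 3.14, 3.14, 3.14, 3.14].

## Interface

Orientations are given as a rotation vector (axis times angle).
In Python, from rig import env, gripper_to, readout, viewer gives the robot as it stands. The module is installed in compiled form; this text tells all that it offers. Calls block until the motion is done:
- env.goto(position, orientation): joint-space move of the TCP to a pose.
- env.line_to(position, ori=None, v=150, guard=None): straight line of the TCP; ori=None keeps the orientation; v is the mean speed in mm/s. With guard (N) it stops when the force on the tool has changed by that much, and returns True; else False.
- env.goto_joints(angles): joint-space move.
- gripper_to(opening, f_grip=None): finger opening in mm; f_grip is the grip in N (None keeps the last); returns when the fingers have stopped.
- env.sleep(seconds).
- env.ik(position, orientation): joint angles nearest the present ones, or None.
- readout.sense(): the state.
- viewer.snapshot(name): name is "scene" or "top" or "wrist"; returns a dict with "color" (480x640x3 uint8, red, green, blue), "depth" (480x640 float32, mm along the optical axis (not along the pixel's ray), 0 where there is no reading), "fovy" (degrees; the focal length in pixels is half the picture's height over the tangent of half this angle, whatever the lens; pixels are square), "cx", "cy" (the principal point, pixels), "R" (3x3) and "t" (3): a world point X has camera coordinates R X + t; the wrist camera has in their place "mount" (4x4, takes a point from camera to tool coordinates, whose origin is the TCP and whose axes are the flange's). Camera axes: x right, y down, z forward; pixel columns grow to the right and rows downward; lengths in mm; the calibration is good to about 2 mm. A picture is of the moment at which its call begins: read the wrist's pose just before it.
A pose or a line that the arm cannot do raises env.IKError and nothing moves.
- env.job_done(): hands the job in; it is judged then, once.
The state is a dict: "time": time; "joint_positions": joint angles; "dq": joint speeds; "joint_torque": joint torques, N m; "position": TCP position; "orientation": TCP orientation; "ft_force": force on the tool from outside, world axes, zero at the start; "torque": the same for the moment, N m; "width": finger opening in mm; "grasp_force": force on a finger pad.
Only numpy, scipy, OpenCV 4.12 (cv2) and the standard library are available. Lean on these libraries where they do the work, as an engineer would, in place of code of your own. Each camera call takes 0.05 s, during which the arm holds its last target. There are 200 camera calls.

## Working session

There is one attempt and no reset: what is moved stays moved. The work goes in short steps, each a Python script; the robot and the scene stay as the last script left them, time stands still between calls to the robot, and variables do not carry over. Pictures are saved under pics/ and viewed, at most 14 in all, crops included, and the job is handed in when it is done.

```bash
ls; mkdir -p pics; python3 - <<'E'
from rig import env, gripper_to, readout, viewer
import cv2, pickle, numpy as np
s=readout.sense(); print(s)
for n in ("top","scene"):
    d=viewer.snapshot(n); pickle.dump(d,open(n+".pkl","wb"))
    cv2.imwrite(f"pics/{n}0.png",d["color"][:,:,::-1])
    print(n,{k:d[k] for k in d if k not in("color","depth")}, (d["depth"]==0).mean())
d=viewer.snapshot("wrist");print(d["mount"],d["fovy"],d["cx"],d["cy"])
E
```

```text
pics
{'time': 0.0, 'joint_positions': array([ 1.17192329e+00,  3.59453084e-01,  1.51143611e+00,  4.08853911e-05,
        1.27250365e+00, -1.15076265e-01]), 'dq': array([ 0.00040302, -0.00050939,  0.00090109,  0.00036413,  0.00015214,
       -0.00132241]), 'joint_torque': array([-1.34795355e-04, -5.15356171e+01, -2.70736885e+01,  6.77706767e-02,
        3.45404295e-02, -1.19950887e-04]), 'position': array([167.70934651, 575.36146893, 221.83911664]), 'orientation': array([-4.44240961e-01, -3.10952329e+00,  2.71885204e-03]), 'ft_force': array([ 0.36279871, -0.08732451, -0.04945628]), 'torque': array([ 0.01863917, -0.04498332, -0.0267121 ]), 'grasp_force': 0.0, 'width': 87.70535369378177}
top {'fovy': 47.115478336644934, 'cx': 311.7419648598426, 'cy': 236.7474236115159, 'R': array([[-0.00409836, -0.99994451, -0.00970425],
       [-0.99633322,  0.0049125 , -0.08541651],
       [ 0.08545945,  0.0093186 , -0.99629807]]), 't': array([  -6.18468884,  498.12109722, 1317.79390691])} 0.003951822916666667
scene {'fovy': 53.30152376557912, 'cx': 312.6595372091753, 'cy': 238.3393943463761, 'R': array([[-6.26896045e-01,  7.79102901e-01, -1.37608722e-04],
       [ 6.69372135e-01,  5.38512069e-01, -5.11806308e-01],
       [-3.98675675e-01, -3.20941462e-01, -8.59100858e-01]]), 't': array([ 299.46685839, -285.33128527, 1317.57091027])} 0.0040234375
[[ 1.00254611e-04 -9.63962403e-01 -2.66038486e-01  7.18703967e+01]
 [ 9.99999452e-01  3.73948354e-04 -9.78120130e-04 -2.42695070e-01]
 [ 1.04235568e-03 -2.66038242e-01  9.63961912e-01 -1.61617997e+02]
 [ 0.00000000e+00  0.00000000e+00  0.00000000e+00  1.00000000e+00]] 61.63885344007614 319.33273674172625 241.6463394084062
```

View pics/top0.png

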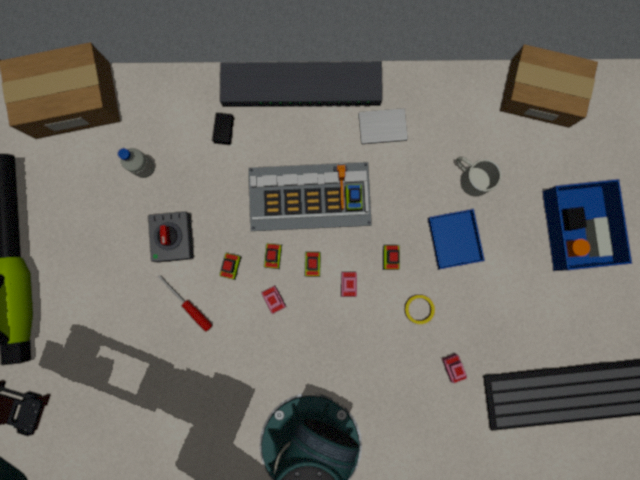

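View pics/scene0.png

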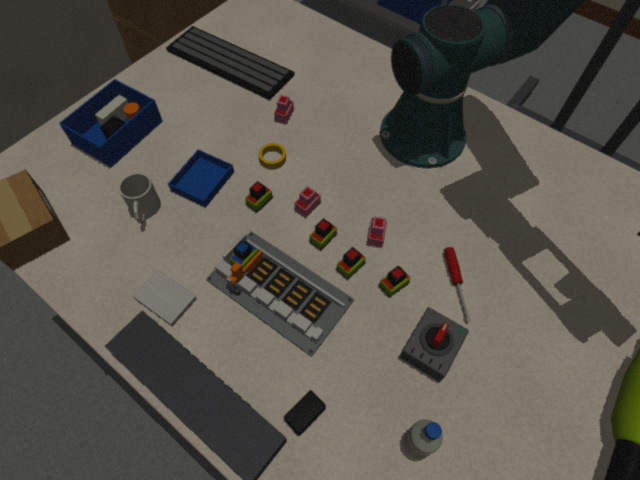

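```bash
cat > h.py <<'E'
import numpy as np, cv2, pickle
from scipy.spatial.transform import Rotation as Rn
def rv(a):
    "tool down, closing axis (tool y) at world angle a"
    c,s=np.cos(a),np.sin(a)
    return Rn.from_matrix(np.array([[-s,c,0],[c,s,0],[0,0,-1]]).T.reshape(3,3).T if 0 else np.column_stack([[-s,c,0],[c,s,0],[0,0,-1]])).as_rotvec()
def near(a,ref):
    "a modulo pi, nearest ref"
    return ref+(a-ref+np.pi/2)%np.pi-np.pi/2
def foc(d): return 240/np.tan(np.radians(d["fovy"])/2)
def wpose(d,s):
    "add R,t to a wrist picture, from the state read before it"
    M=np.eye(4); M[:3,:3]=Rn.from_rotvec(s["orientation"]).as_matrix(); M[:3,3]=s["position"]
    C=np.linalg.inv(M@d["mount"]); d["R"],d["t"]=C[:3,:3],C[:3,3]; return d
def plane(d,uv,z):
    "pixels to world points at height z"
    uv=np.atleast_2d(np.asarray(uv,float)); f=foc(d)
    r=np.c_[(uv-[d["cx"],d["cy"]])/f,np.ones(len(uv))]@d["R"]
    o=-d["R"].T@d["t"]; return (o+r*((z-o[2])/r[:,2])[:,None])[:,:2]
def proj(d,P):
    c=np.atleast_2d(P)@d["R"].T+d["t"]; return c[:,:2]/c[:,2:]*foc(d)+[d["cx"],d["cy"]]
def hsv(d): return cv2.cvtColor(d["color"],cv2.COLOR_RGB2HSV)
def rects(d,mask,z,amin=15,amax=1e9):
    "blobs of a mask -> list (pixel centre, area, world centre, sides mm, angle of the long side) on plane z"
    out=[]
    for c in cv2.findContours(mask.astype(np.uint8),cv2.RETR_EXTERNAL,cv2.CHAIN_APPROX_NONE)[0]:
        a=cv2.contourArea(c)
        if not amin<a<amax: continue
        w=plane(d,c[:,0,:],z).astype(np.float32); (cx,cy),(w1,h1),th=cv2.minAreaRect(w); th=np.radians(th)
        if h1>w1: w1,h1,th=h1,w1,th+np.pi/2
        out.append((c[:,0,:].mean(0).round(0),a,np.array([cx,cy]).round(1),np.round([w1,h1],1),round(float(near(th,0)),3)))
    return out
E
python3 - <<'E'
from h import *
d=pickle.load(open("top.pkl","rb")); H=hsv(d); h,s,v=[H[...,i].astype(int) for i in range(3)]
lime=(h>28)&(h<50)&(s>110)&(v>60); red=((h<6)|(h>174))&(s>170)&(v>70); blue=(h>100)&(h<125)&(s>120)&(v>50)
org=(h>6)&(h<18)&(s>150)&(v>120)
for n,m,z in(("lime",lime,34),("red",red,61),("blue",blue,4),("orange",org,80)):
    for r in rects(d,m,z,12): print(n,*r)
for p in [(231,266),(274,299),(348,284),(455,367)]: print(p,H[p[1],p[0]])
for n,p,z in [("cr",(250,165),0),("cr",(369,163),0),("cr",(371,226),0),("cr",(250,230),0)]: print(n,plane(d,[p],z))
c=cv2.resize(d["color"][150:320,200:500],(800,453),interpolation=cv2.INTER_CUBIC); cv2.imwrite("pics/crop1.png",c[:,:,::-1])
E
```

```text
lime [306. 266.] 20.5 [426.7   5.5] [43.1  4.8] -0.003
lime [ 13. 299.] 2011.0 [349.7 706.4] [206.3  67.3] 0.045
lime [318. 264.] 14.5 [432.5 -23.3] [36.   4.8] -0.005
lime [236. 267.] 50.0 [425.3 174.4] [54.5  9.9] -0.285
lime [384. 257.] 39.5 [ 447.4 -182.9] [52.8  7.2] -0.016
lime [279. 256.] 32.0 [451.2  71.9] [53.1  7.4] -0.11
lime [347. 198.] 40.0 [592.1 -95.6] [56.3  7.3] -0.009
red [459. 371.] 36.0 [ 182.7 -345.8] [16.1 14.5] 0.447
red [452. 360.] 37.5 [ 206.4 -332.4] [25.7 10.7] -1.258
red [277. 308.] 20.0 [328.3  72.6] [23.9  6.2] -1.113
red [197. 315.] 270.5 [312.  261.9] [81.5 19.6] 0.795
red [272. 300.] 30.5 [346.9  85.5] [15.7 13.6] 0.467
red [349. 294.] 25.0 [361.1 -95.4] [23.4  7. ] 1.567
red [268. 291.] 22.5 [367.3  93.5] [24.   7.8] -0.987
red [350. 284.] 29.5 [383.2 -96.8] [14.  11.7] -0.01
red [349. 274.] 29.0 [405.4 -95.8] [23.4  7. ] 1.567
red [227. 265.] 51.0 [428.6 190.7] [19.9 17.8] -0.237
red [312. 263.] 49.5 [432.7 -10.3] [18.8 16.5] -0.004
red [232. 257.] 14.0 [448.2 180.7] [22.5  5.9] 1.246
red [312. 254.] 26.0 [452.7 -10.4] [21.2  7.1] 1.566
red [394. 25
[... 250 characters left out ...]
2] 0.02
blue [456. 239.] 2280.0 [ 493.5 -362.1] [128.2 112.4] 0.177
blue [354. 205.] 30.5 [ 579.1 -114.4] [27.2  7.5] 1.565
blue [354. 191.] 113.5 [ 610.4 -112.3] [35.1 27.3] -0.006
blue [592. 225.] 5279.5 [ 527.6 -698. ] [207.  158.9] 0.1
blue [124. 154.] 81.5 [710.6 461.8] [27.3 24.7] 0.801
orange [581. 247.] 193.5 [ 465.1 -631.1] [37.2 34.7] 1.566
orange [342. 194.] 32.5 [593.2 -79.6] [61.8  5.1] 0.05
orange [341. 171.] 57.0 [648.9 -78.3] [26.2 14.1] -0.008
(231, 266) [  1 164  87]
(274, 299) [  1 202 135]
(348, 284) [  1 204 136]
(455, 367) [173 122 134]
cr [[680.86071256 145.52522928]]
cr [[ 684.08072857 -152.00939778]]
cr [[ 525.86758495 -154.89804056]]
cr [[517.44119472 144.62749092]]
```

View pics/crop1.png

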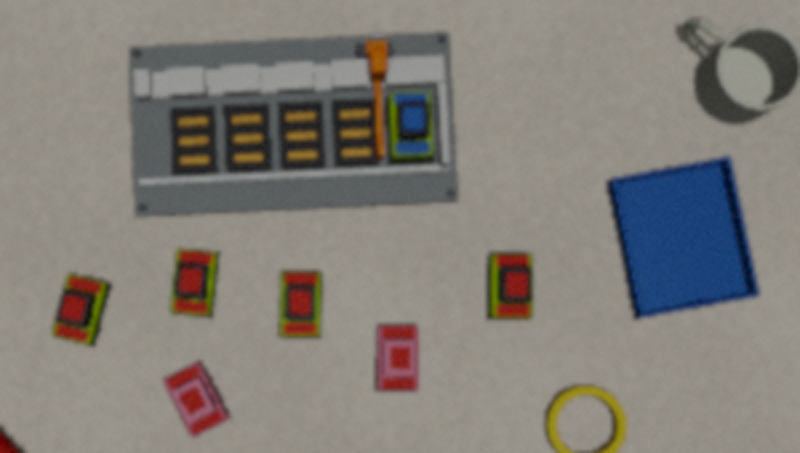

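Candidates for packs: lime base with red marks at top-image pixels (231,266), (273,256), (313,264), (391,257) are wanted. Pink look-alikes are at (274,299), (348,284), (455,367). The blue-marked pack in bay 1 is at (355,195). The tray is the shallow blue one at (456,239), not the bin at (588,225). The crop confirms this: 4 packs, so the stop goes to notch 4. Now I'll look at the cradle, then the packs, with the wrist camera.

```bash
cat >> h.py <<'E'
def wsnap(name=None):
    from rig import readout, viewer
    s=readout.sense(); d=wpose(viewer.snapshot("wrist"),s)
    if name: pickle.dump(d,open(name+".pkl","wb")); cv2.imwrite(f"pics/{name}.png",d["color"][:,:,::-1])
    return d
E
python3 - <<'E'
from h import *
from rig import env, readout
env.goto([590,-5,180],rv(np.pi/2)); env.sleep(.3); wsnap("w1")
env.goto([430,60,200],rv(np.pi/2)); env.sleep(.3); wsnap("w2")
print(readout.sense()["time"])
E
```

```text
4.1333
```

View pics/w1.png

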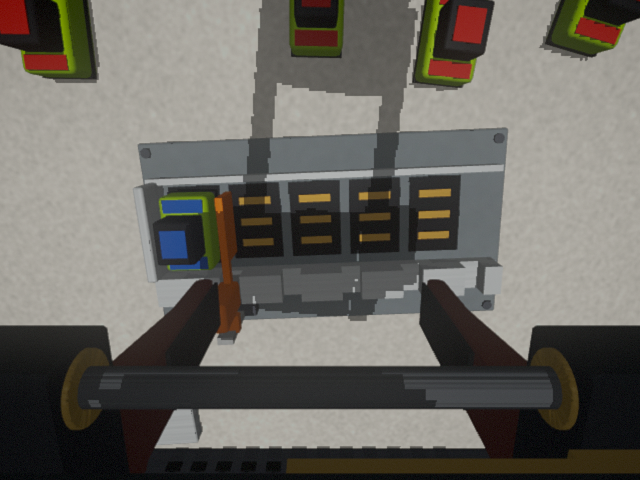

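View pics/w2.png

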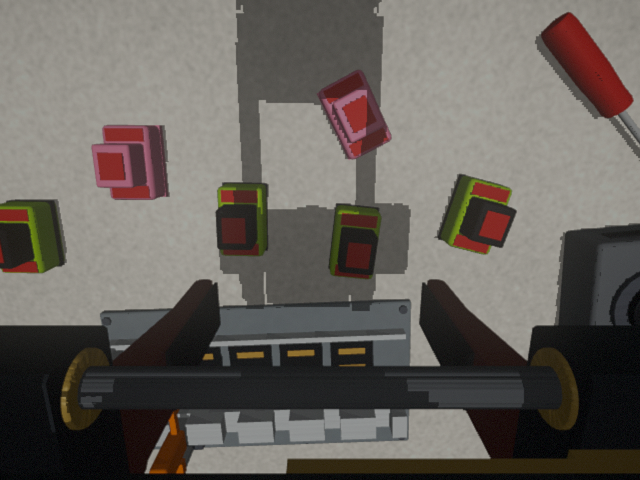

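```bash
python3 - <<'E'
from h import *
d=pickle.load(open("w1.pkl","rb")); H=hsv(d); h,s,v=[H[...,i].astype(int) for i in range(3)]
gold=(h>10)&(h<28)&(s>90)&(v>50); gold[:170]=0; gold[260:]=0
R=[r for r in rects(d,gold,8.5,40) if r[0][0]>235]
for r in R: print("gold",*r)
org=(h>5)&(h<16)&(s>150)&(v>60); 
for r in rects(d,org,78,60): print("org",*r)
# lip inner edge and end wall profile
for u in (180,330,480):
    col=d["color"][150:200,u].mean(1); print(u,[int(x) for x in col][10:45])
row=d["color"][225,130:170].mean(1); print("row225",[int(x) for x in row])
print("depth z check")
o=-d["R"].T@d["t"]
f=foc(d)
for p in [(330,210),(150,230),(330,150),(330,171),(175,245),(325,280),(228,318),(185,207)]:
    D=d["depth"][p[1],p[0]]; c=np.array([(p[0]-d["cx"])/f,(p[1]-d["cy"])/f,1])*D; print(p,(d["R"].T@(c-d["t"])).round(1))
w=pickle.load(open("w2.pkl","rb")); H=hsv(w); h,s,v=[H[...,i].astype(int) for i in range(3)]
red=((h<5)|(h>176))&(s>190)&(v>45)
for r in rects(w,red,61,150): print("red",*r)
lime=(h>27)&(h<50)&(s>110)&(v>50)
full=cv2.morphologyEx((lime|red).astype(np.uint8),cv2.MORPH_CLOSE,np.ones((5,5)))
for r in rects(w,lime,34,150): print("lime34",*r)
E
```

```text
gold [258. 242.] 179.5 [609.8 -58.1] [26.   6.2] -1.57
gold [316. 239.] 185.5 [608.   -8.2] [25.8  6.2] -1.57
gold [374. 237.] 189.5 [605.7  41.4] [25.7  6.4] -1.527
gold [433. 235.] 235.0 [603.6  91.7] [27.3  7.6] -1.518
gold [256. 221.] 195.0 [591.9 -59. ] [25.9  6.4] -1.527
gold [315. 219.] 193.0 [589.8  -9.1] [25.6  6.4] -1.529
gold [374. 216.] 196.5 [587.6  41.1] [26.2  6.4] -1.521
gold [434. 214.] 232.0 [585.6  90.9] [26.5  6.9] -1.57
gold [254. 200.] 216.5 [574.1 -59.9] [27.   6.8] -1.522
gold [314. 198.] 241.0 [571.9  -9.9] [26.9  7.1] -1.53
gold [374. 195.] 218.5 [569.8  40.1] [26.7  6.7] -1.52
gold [435. 193.] 240.5 [567.6  89.9] [26.7  7.1] -1.531
org [227. 265.] 2092.0 [608. -69.] [102.4  16.1] -0.046
180 [109, 109, 109, 110, 110, 110, 110, 110, 110, 108, 109, 109, 109, 108, 105, 107, 99, 90, 144, 168, 171, 170, 170, 170, 132, 110, 79, 52, 47, 37, 38, 38, 51, 58, 57]
330 [107, 108, 107, 108, 108, 108, 109, 107, 109, 108, 94, 101, 172, 179, 178, 178, 179, 177, 140, 112, 67, 54, 55, 53, 55, 56, 55, 53, 54, 52, 53, 52, 49, 52, 71]
480 [110, 110, 110, 108, 90, 125, 165, 169, 
[... 241 characters left out ...]
 75, 76, 69, 46, 48, 47, 47, 46, 49, 47, 46, 47, 45, 46, 47, 46, 44, 47, 45, 46]
depth z check
(330, 210) [582.    3.5   9.8]
(150, 230) [ 590.5 -133.3   46.3]
(330, 150) [533.1   3.2   8.1]
(330, 171) [549.    3.1  17. ]
(175, 245) [ 595.9 -107.3   68.5]
(325, 280) [635.1  -0.7  34.3]
(228, 318) [644.4 -69.2  84.6]
(185, 207) [ 573.5 -106.5   42.7]
red [ 14. 215.] 151.0 [ 420.7 -174.5] [20.6  7.4] 1.531
red [589.  64.] 2209.0 [315.7 248.3] [78.4 16.5] 0.771
lime34 [348. 233.] 1167.0 [450.1  88.4] [61.6 38. ] -0.101
lime34 [ 30. 228.] 1676.5 [ 445.6 -185.8] [61.7 43.5] -0.014
lime34 [250. 211.] 1280.5 [430.9  -5.2] [60.4 39.1] -0.008
lime34 [469. 211.] 1576.5 [427.1 187.6] [58.5 43.7] -0.262
```

```bash
cat >> h.py <<'E'
CR=np.array([589.8,-9.0]); CY=0.042
def cr(x,y):
    c,s=np.cos(CY),np.sin(CY); return CR+[c*x-s*y,s*x+c*y]
def cloud(d):
    "world points of all pixels with a depth reading (480x640x3, nan where none)"
    v,u=np.mgrid[:480,:640]; D=np.where(d["depth"]>0,d["depth"],np.nan); f=foc(d)
    return (np.dstack([(u-d["cx"])/f*D,(v-d["cy"])/f*D,D])-d["t"])@d["R"]
def layer(P,xy,r,z0,z1):
    m=(np.hypot(P[...,0]-xy[0],P[...,1]-xy[1])<r)&(P[...,2]>z0)&(P[...,2]<z1)
    p=P[m][:,:2].astype(np.float32)
    if len(p)<60: return None
    (cx,cy),(w,h),th=cv2.minAreaRect(p); th=np.radians(th)
    if h>w: w,h,th=h,w,th+np.pi/2
    return np.array([cx,cy]),(round(w,1),round(h,1)),float(near(th,0)),len(p)
def find(d,xy,zb=0,win=80,blue=False):
    "pack nearest xy standing at height zb: stem centre, yaw, sizes"
    H=hsv(d).astype(int); P=cloud(d)
    m=((H[...,0]>27)&(H[...,0]<50)&(H[...,1]>110)&(H[...,2]>40)&(np.abs(P[...,2]-zb-32)<6)&(np.hypot(P[...,0]-xy[0],P[...,1]-xy[1])<win))
    n,L,S,C=cv2.connectedComponentsWithStats(cv2.dilate(m.astype(np.uint8),np.ones((5,5))))
    if n<2: return None
    cs=[(np.linalg.norm(q[:2]-xy),q[:2]) for i in range(1,n) if (m&(L==i)).sum()>60 for q in [np.nanmean(P[m&(L==i)],0)]]
    if not cs: return None
    c=min(cs,key=lambda t:t[0])[1]
    st=layer(P,c,32,zb+55,zb+66); ba=layer(P,st[0] if st else c,34.5,zb+30,zb+38)
    return st,ba
def look(xy,zb=0,a=0,h=160,**k):
    from rig import env
    env.goto([*xy,h],rv(a)); env.sleep(.15); return find(wsnap(),xy,zb,**k)
def pick(c,a,zb=0,f=35):
    from rig import env,gripper_to,readout
    gripper_to(66); env.goto([*c,zb+110],rv(a)); env.line_to([*c,zb+36.5],v=120,guard=12)
    w=gripper_to(20,f); s=readout.sense(); print("grip width",round(s["width"],1),"F",round(s["grasp_force"],1))
    env.line_to([*c,112],v=120); s=readout.sense(); print("lifted width",round(s["width"],1)); return s["width"]>25
def place(c,a,zb):
    from rig import env,gripper_to,readout
    s0=readout.sense(); env.line_to([*c,112],rv(a),v=200); s=readout.sense()
    print("at bay, width",round(s["width"],1),"F",round(s["grasp_force"],1))
    if s["width"]<25: return False
    env.line_to([*c,zb+50],v=150); g=env.line_to([*c,zb+35.5],v=40,guard=5); s=readout.sense()
    print("contact",g,"z",round(s["position"][2]-zb,1),"width",round(s["width"],1)); gripper_to(62); env.line_to([*c,zb+110],v=200); return True
E
python3 - <<'E'
from h import *
from rig import env, readout, gripper_to
t=pickle.load(open("top.pkl","rb")); P=cloud(t); H=hsv(t)
m=(H[...,0]>100)&(H[...,0]<125)&(H[...,1]>120)
P2=np.where(m[...,None],P,np.nan)
print("tray rim",layer(P2,[491,-356],100,20,36)," floor",layer(P2,[491,-356],100,-2,9))
b=cr(0,-100); r=look(b,8,CY); print(b,r)
E
```

```text
tray rim (array([ 491.5958252 , -356.56500244]), (125.9, 110.2), 0.17334024514999768, 296)  floor (array([ 493.27301025, -361.31661987]), (122.6, 98.8), 0.18131746123446435, 1859)
[ 593.99876531 -108.91181296] ((array([ 595.88061523, -108.5017395 ]), (31.5, 28.6), 0.030758747012196386, 1968), (array([ 595.49780273, -108.94022369]), (65.3, 59.7), -1.5496996114412918, 2787))
```

```bash
python3 - <<'E'
from h import *
from rig import env, readout, gripper_to
c=np.array([595.7,-108.7]); tr=np.array([492.3,-358.5])
if pick(c,CY,8):
    place(tr,0.177,4)
print(readout.sense()["time"])
env.goto([*tr,160],rv(.177)); env.sleep(.15); d=wsnap("w3"); print(find(d,tr,4))
E
```

```text
grip width 31.8 F 34.9
lifted width 32.0
at bay, width 31.6 F 34.9
contact True z 36.5 width 31.7
12.0333
((array([ 493.42837524, -358.44540405]), (32.0, 28.2), 0.17379789273857105, 1971), (array([ 493.40063477, -358.21499634]), (59.8, 37.3), 0.16768653724808447, 2055))
```

```bash
python3 - <<'E'
from h import *
from rig import env, readout, gripper_to
g=cr(52,-72); gripper_to(60)
env.goto([*g,170],rv(np.pi/2+CY)); env.sleep(.15); d=wsnap("w4"); print(g,layer(cloud(d),g,30,80,96), proj(d,[[*g,88]]))
E
```

```text
[644.77725376 -78.75314737] (array([644.23693848, -77.25056458]), (22.4, 15.5), 0.046752766654614586, 839) [[322.62224027 249.63478638]]
```

View pics/w4.png

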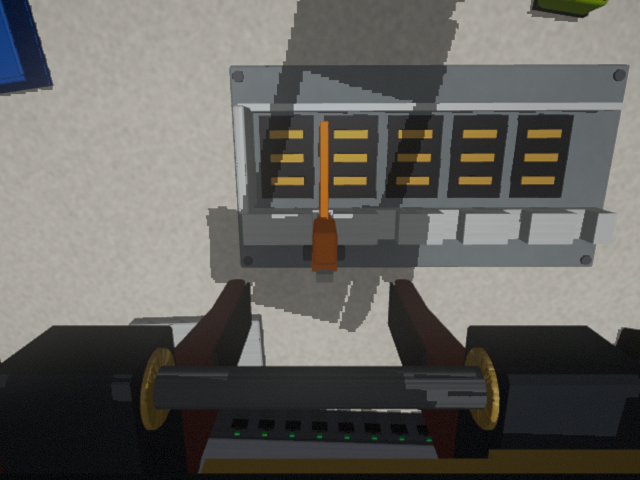

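```bash
python3 - <<'E'
from h import *
from rig import env, readout, gripper_to
g=np.array([644.3,-77.5]); o=rv(np.pi/2+CY); u=np.array([-np.sin(CY),np.cos(CY)])
def st(n): s=readout.sense(); print(n,s["position"].round(1),round(s["width"],1),s["ft_force"].round(1))
env.goto([*g,115],o); env.line_to([*g,60],v=80,guard=10); gripper_to(8,25); st("grip")
env.line_to([*g,85],v=60); st("lift")
e=g+150*u; env.line_to([*e,85],v=80); st("moved")
env.line_to([*e,59],v=40,guard=12); st("down"); gripper_to(50); env.line_to([*e,170],v=150); env.sleep(.2)
d=wsnap("w5"); t=cr(52,78); print(t,layer(cloud(d),t,30,80,100)); P=cloud(d); m=np.hypot(P[...,0]-t[0],P[...,1]-t[1])<9; print("top z",np.nanpercentile(P[m][:,2],[50,90,97]))
E
```

```text
grip [644.4 -77.5  60.1] 15.7 [ 0.  -0.1  0.8]
lift [644.3 -77.5  85.3] 15.3 [ 0.3 -0.4 -1.2]
moved [638.   72.2  85. ] 15.5 [ 0.1  0.4 -1.3]
down [638.1  72.3  59.9] 15.9 [-1.3 -0.1  6.8]
[638.4791058   71.11457207] (array([637.82910156,  71.48027039]), (21.8, 15.4), 0.03903094771868654, 845)
top z [87.42775912 88.34485639 88.73881618]
```

```bash
cat > run.py <<'E'
from h import *
from rig import env, readout, gripper_to
def job(xy,a,by):
    xy=np.array(xy,float); gripper_to(66); r=look(xy,0,a,150); print("see",r)
    if r is None or r[0] is None: print("NOT FOUND"); return False
    st,ba=r[0],r[1]
    if not(abs(st[1][0]-32)<4 and abs(st[1][1]-28)<4 and ba and abs(ba[1][0]-60)<4): print("odd size"); return False
    if np.linalg.norm(st[0]-xy)>5:   # was elsewhere: look once more from straight above
        r=look(st[0],0,near(ba[2],CY),150); st,ba=r; print("again",r)
    if not pick(st[0],near(ba[2],CY)): print("MISSED"); return False
    b=cr(1,by)
    if not place(b,CY,8): print("LOST"); return False
    env.line_to([*b,160],v=200); env.sleep(.1); r=find(wsnap(),b,8); print("placed err",(r[0][0]-b).round(1),r[0][1:3],"t",round(readout.sense()["time"],1)); return True
E
python3 - <<'E'
from run import *
job([447,-195],0,-100) and job([431,-5],0,-50)
E
```

```text
see ((array([ 448.9324646 , -198.34390259]), (31.6, 28.6), -0.009251688468880914, 2001), (array([ 448.91983032, -198.11398315]), (59.3, 38.0), -0.015561382881551289, 2107))
grip width 31.9 F 35.0
lifted width 31.8
at bay, width 32.1 F 35.0
contact True z 36.5 width 31.8
placed err [1.4 0.2] ((31.9, 27.6), 0.041518078021900884) t 29.4
see ((array([433.45123291,  -7.15932465]), (31.6, 28.2), -0.015402791638637225, 2017), (array([433.44534302,  -7.21132469]), (59.5, 38.1), -0.021368538796522785, 2107))
grip width 31.5 F 35.0
lifted width 32.2
at bay, width 32.0 F 35.0
contact True z 36.5 width 32.2
placed err [1.4 0. ] ((31.9, 27.5), 0.04465597670461108) t 36.9
```

```bash
python3 - <<'E'
from run import *
job([450,87],-.1,0) and job([428,188],-.26,50)
E
```

```text
see ((array([453.67559814,  89.33983612]), (31.6, 28.6), -0.11021891645456439, 2030), (array([453.52383423,  89.98251343]), (59.7, 37.4), -0.1044947180075475, 2124))
grip width 31.8 F 35.0
lifted width 32.2
at bay, width 31.8 F 35.0
contact True z 36.5 width 31.6
placed err [1.3 0.2] ((31.9, 27.9), 0.04832761448166534) t 44.5
see ((array([429.4024353 , 193.19442749]), (32.1, 28.0), -0.26018364796579796, 2073), (array([429.36239624, 193.14819336]), (59.9, 37.8), -0.26282310692217603, 2124))
again ((array([429.34872437, 193.23820496]), (31.9, 28.1), -0.26285826064856543, 2031), (array([429.4977417 , 193.36030579]), (59.8, 37.4), -0.2708510728701654, 2107))
grip width 31.4 F 34.9
lifted width 31.5
at bay, width 31.5 F 34.9
contact True z 36.6 width 31.7
placed err [ 1.5 -0.1] ((32.0, 27.8), 0.03630590558396585) t 53.0
```

```bash
python3 - <<'E'
from h import *
from rig import env, readout, viewer, gripper_to
gripper_to(70); k=np.array([502,338.])
env.goto([*k,190],rv(np.pi/2)); env.sleep(.15); d=wsnap("w6"); P=cloud(d); print("bar",layer(P,k,45,88,102))
H=hsv(d).astype(int); red=((H[...,0]<6)|(H[...,0]>174))&(H[...,1]>150)&(H[...,2]>50)
print("bar red",layer(np.where(red[...,None],P,np.nan),k,60,90,102))
t=viewer.snapshot("top")["color"]; cv2.imwrite("pics/top1.png",np.hstack([cv2.resize(t[130:330,130:500],(800,432)).repeat(1,1)])[:,:,::-1])
E
```

```text
bar (array([499.92321777, 336.59237671]), (44.3, 14.0), 0.08871630414191234, 1339)
bar red (array([499.40176392, 336.52423096]), (43.3, 13.5), 0.10232706300541339, 1128)
```

View pics/top1.png

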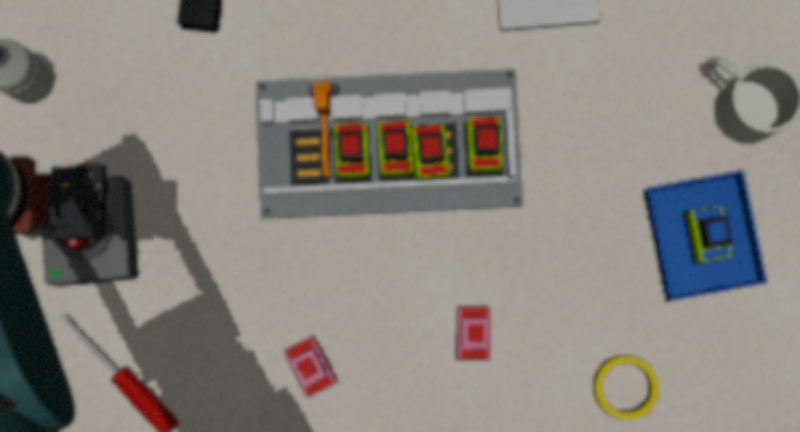

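View pics/w6.png

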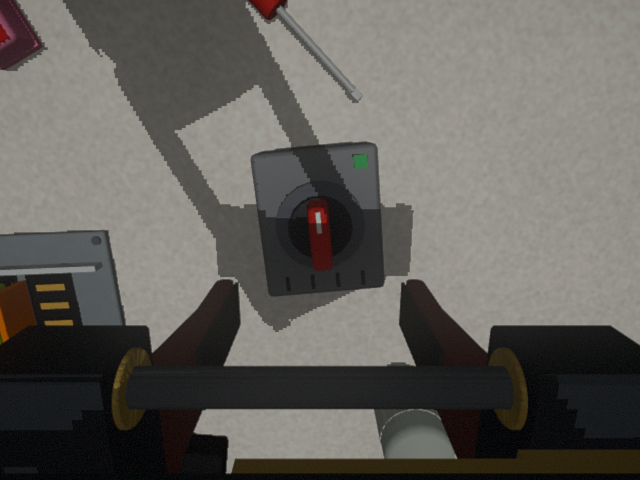

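The top view shows the pack in bay 2 has been knocked toward bay 3 (crop pixel (432,147), should be about (440,147)). The other packs, the stop and the tray are fine. I'll look from near and mend it before touching the knob.

```bash
python3 - <<'E'
from h import *
from rig import env, readout, viewer, gripper_to
gripper_to(66); b=cr(0,-35)
env.goto([*b,150],rv(CY)); env.sleep(.2); d=wsnap("w7"); P=cloud(d)
for y in (-100,-30,0,50): print(y,cr(1,y).round(1),layer(P,cr(1,y),21 if y else 15,63,74))
E
```

```text
-100 [ 595.  -108.9] (array([ 596.38549805, -108.36299133]), (32.1, 28.1), 0.04042805451010989, 1794)
-30 [592.1 -38.9] (array([587.80645752, -39.00714874]), (42.0, 33.0), -1.5524961781766322, 2013)
0 [590.8  -9. ] (array([591.14813232,  -8.37667179]), (28.9, 27.9), 0.04008339153078322, 1825)
50 [588.7  41. ] (array([590.25891113,  40.4474678 ]), (32.0, 27.8), 0.04740517454265669, 2761)
```

View pics/w7.png

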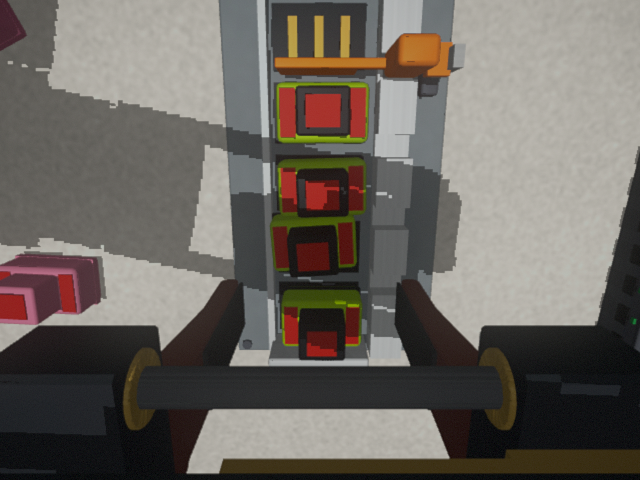

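```bash
python3 - <<'E'
from run import *
d=pickle.load(open("w7.pkl","rb")); P=cloud(d)
m=((P[...,2]>63)&(P[...,2]<74)).astype(np.uint8); m=cv2.erode(m,np.ones((3,3)))
n,L,S,C=cv2.connectedComponentsWithStats(m); i=L[250,313]; Q=np.where((cv2.dilate((L==i).astype(np.uint8),np.ones((3,3)))>0)[...,None],P,np.nan)
r=layer(Q,cr(0,-30),60,60,76); print(r)
c,(w,h),a,_=r
if abs(w-32)<3 and abs(h-28)<3 and pick(c,near(a,CY),8):
    b=cr(0.5,-51); place(b,CY,8); env.line_to([*b,165],v=200); env.sleep(.15)
    P=cloud(wsnap())
    for y in (-100,-50,0,50): q=layer(P,cr(1,y),24,63,74); print(y,(q[0]-cr(0,y)).round(1),q[1:3])
print(readout.sense()["time"])
E
```

```text
(array([588.06646729, -47.94862747]), (32.0, 28.6), 0.10972505819754441, 2105)
grip width 31.7 F 35.0
lifted width 31.8
at bay, width 31.6 F 35.0
contact True z 36.5 width 32.0
-100 [2.2 0.3] ((31.7, 28.5), 0.0551772523217815)
-50 [ 2.2 -0.9] ((31.8, 28.6), 0.04073734322001976)
0 [2.3 0.6] ((31.7, 28.1), 0.06644142920859708)
50 [ 2.6 -0.8] ((32.1, 27.8), 0.046118905186851356)
62.3167
```

```bash
python3 - <<'E'
from h import *
from rig import env, readout, gripper_to
k=np.array([499.8,336.6]); o=rv(np.pi/2+.095); gripper_to(50)
env.goto([*k,150],o); env.line_to([*k,70],v=100,guard=10); gripper_to(8,40)
s=readout.sense(); print(s["position"].round(1),round(s["width"],1),s["torque"].round(2)); q=s["joint_positions"].copy(); q0=q[5]
for t in (.3,.6,.9,1.1,1.2,1.26,1.31):
    q[5]=q0+t; env.goto_joints(q); s=readout.sense(); print(t,round(s["joint_positions"][5]-q0,3),s["torque"].round(3),round(s["width"],1))
env.sleep(.3)
d=wsnap("w8"); print("turned to", layer(cloud(d),k,45,88,100))
E
```

```text
[499.8 337.2  70.2] 13.3 [ 0.5   0.22 -0.22]
0.3 0.296 [0.122 0.068 0.037] 13.7
0.6 0.594 [-0.003  0.077  0.031] 13.7
0.9 0.893 [-0.192  0.183  0.117] 13.7
1.1 1.093 [-0.216  0.17   0.101] 14.1
1.2 1.193 [-0.34   0.254  0.161] 13.8
1.26 1.255 [-0.375  0.343  0.168] 13.9
1.31 1.307 [-0.519  0.37   0.185] 13.6
turned to (array([496.61740112, 339.1914978 ]), (40.1, 30.3), -1.5401664642958925, 4258)
```

```bash
python3 - <<'E'
from h import *
from rig import env, readout, gripper_to
q=readout.sense()["joint_positions"].copy(); b=q[5]
for t in (.03,.06,.09):
    q[5]=b+t; env.goto_joints(q); s=readout.sense(); print(t,s["torque"].round(3),round(s["width"],1))
    if abs(s["torque"][2])>.5: break
env.sleep(.3)
gripper_to(70); env.sleep(.3); s=readout.sense()["position"]; env.line_to([*s[:2],190],v=120)
k=np.array([500,336.6]); env.goto([*k,190],rv(np.pi/2)); env.sleep(.2); d=wsnap(); print("bar",layer(cloud(d),k,45,88,102))
c=cr(1,0); env.goto([*c,200],rv(CY)); env.sleep(.2); d=wsnap("w9"); P=cloud(d)
for y in (-100,-50,0,50): r=layer(P,cr(1,y),24,63,74); print(y,(r[0]-cr(0,y)).round(1),r[1:3])
t=cr(52,78); m=np.hypot(P[...,0]-t[0],P[...,1]-t[1])<9; print("stop z",np.nanpercentile(P[m][:,2],[50,97]),layer(P,t,30,80,100),"t",readout.sense()["time"])
E
```

```text
0.03 [-0.44   0.445  0.898] 13.8
bar (array([499.68029785, 336.55926514]), (43.9, 14.0), 0.0906050679212671, 1329)
-100 [2.5 0.4] ((31.6, 28.9), 0.032938698328426774)
-50 [ 2.2 -0.3] ((31.6, 27.9), 0.03617593083920245)
0 [2.5 0.8] ((32.0, 28.3), 0.08090756628590712)
50 [ 2.6 -0.7] ((32.0, 28.1), 0.04304077782585658)
stop z [87.3967524  88.82916456] (array([638.43005371,  71.74472046]), (22.2, 15.4), 0.03877480987846993, 828) t 74.4
```

View pics/w8.png

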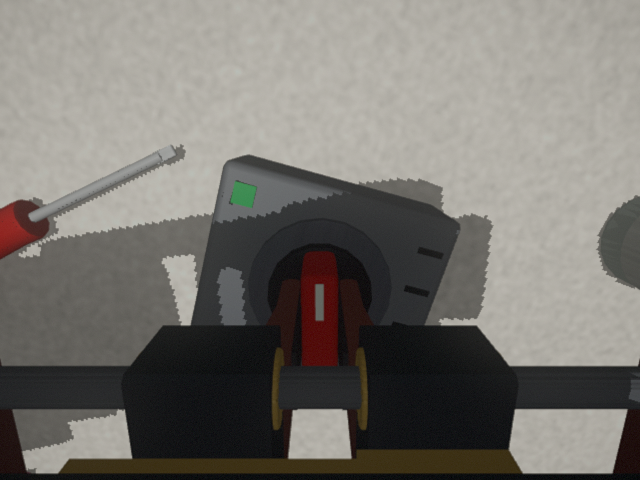

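The picture shows the bar gripped at (320,300) and turned against the unit. The torque jump at the end marks the hard stop, and the knob has since sprung back to its rest angle. The packs and stop are in place, so I'm handing in.

```bash
python3 - <<'E'
from h import *
from rig import env
env.goto([480,-358,190],rv(.177)); env.sleep(.2); print(find(wsnap(),[492,-358],4)); print(env.job_done())
E
```

```text
((array([ 493.57128906, -358.64031982]), (31.8, 28.4), 0.17407149925106302, 1594), (array([ 493.41387939, -358.4822998 ]), (59.8, 37.8), 0.16472353750877589, 1675))
the job is handed in; nothing more can be done
None
```

I handed in the job, but no verdict came back: the charged pack is upright in the blue tray, four red-marked packs fill bays 1–4 (one knocked aside and put back), the stop is down in notch 4, and the knob was turned to its stop and sprang back.

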